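# Load a thermometer probe into the clear well of a dry-block calibrator

## Task

Take the wireless probe (thick black handle, wide steel collar) out of the rack and put it in the dry-block calibrator for a full-immersion check, lowered fully home with its collar sitting flat on the block, then let go. The last user left a spacer in two of the three wells, hard to make out down there, so feel your way down, and if the probe stops short take it out and go to another well. Lower it under control all the way rather than dropping it in, and leave the other probes, the bottles and the rest of the bench as they are.

Things in the scene. Friction and masses are not known exactly. Their poses are not given: they have to be found in the camera images.
- probe: Wireless probe, upright in one of the rack's holes. Steel stem 18 mm in diameter, 88 mm long, its last 10 mm tapered to 8 mm; steel collar 42 mm in diameter, 6 mm thick; black round handle 26 mm in diameter, 6 to 68 mm above the collar's underside; white domed cap up to 80 mm. 0.14 to 0.22 kg. Origin: centre of the collar's underside (in the rack 100 mm above the bench), z up along the handle.
- probe_tip (a point): The lower end of the probe's stem, 88 mm below its origin.
- calibrator: Dry-block calibrator, fixed: low white housing 230 mm deep (x), 270 mm wide (y), sloping panel with display and knob on its -x side, roughly facing the robot. Set in its top, and its highest part, 115 mm above the bench, is an aluminium block 74 x 180 mm with three wells in a row along y. It may stand left or right, the rack on the other side. Origin on the bench under the middle well.
- well_a (a point): Centre of the mouth (block's top) of the well at y = -55 mm of the calibrator. All wells: upright, 22 mm in diameter, 2 mm chamfer, 90 mm deep. Two, which ones differs, hold a loose rigid aluminium spacer filling the bore's width: there the probe stops with its collar 26 or 38 mm above the block. In the clear one the collar rests on the block, the tip 2 mm above the well's floor.
- well_b (a point): Centre of the mouth of the middle well, as well_a.
- well_c (a point): Centre of the mouth of the well at y = +55 mm of the calibrator, as well_a.
- rack: Probe rack fixed to the bench, 100 mm deep (x), 300 mm wide (y), its aluminium top plate 100 mm above the bench. Three holes of 22 mm diameter in a row along y, 88 mm apart; each holds one probe hanging by its collar, in an order that differs. Origin on the bench under the middle hole.
- t_probe: Bystander in the rack: slim probe with a black T-shaped handle 64 mm long across, up to 49 mm above the rack's top plate. Origin at its collar's underside.
- dial_thermometer: Bystander in the rack: thermometer with an upright round dial 42 mm across, up to 53 mm above the rack's top plate. Origin at its collar's underside.
- spare_insert: Bystander standing between calibrator and rack: loose aluminium cylinder 48 mm in diameter, 85 mm tall. Origin at its underside.
- white_bottle: Bystander at the back: white bottle with blue cap, 74 mm in diameter, 150 mm tall. Origin at its underside.
- amber_bottle: Bystander at the back: amber bottle, 66 mm in diameter, 145 mm tall. Origin at its underside.
- amber_jar: Bystander at the back: amber jar, 64 mm in diameter, 85 mm tall. Origin at its underside.
- beaker: Bystander at the back: glass beaker, 72 mm in diameter, 95 mm tall. Origin at its underside.
Mind the look-alikes: they are no part of the job. Leave any blue look-alike of the probe alone.

How it is judged:
By the outcome, as a careful person would: the job done as asked, in the order asked, and still so for the second after the job is handed in, with the robot touching nothing.
It also fails if it takes over 58 s, if anything falls off the work surface, if the arm or the gripper's body presses on something with over 40 N, if the wrist force passes 120 N, or if a joint passes its speed limit or range.

## Robot

A 7-joint arm with a two-finger parallel gripper is mounted at the origin on the work surface. World frame = base frame: x ahead of the robot, y to its left, z up, the work surface at z = 0. Lengths are in m, angles in rad, forces in N, time in s.
With the tool pointing down it reaches from about 0.4 to 0.875 m from the base axis. Payload 19.3 kg.
Tool frame: the origin (TCP) lies at the very end of the fingers, on their centre line; the grasp point (between the pads) lies bot.tcp_to_grasp behind it (bot.tcp_to_grasp is the distance from the TCP to the grasp point, in m); z points along the fingers, y is the direction in which the jaws open and shut (so a half turn about z gives the same grasp; the last joint's range is limited). The gripper opens to 85 mm and grips with 20 to 120 N. Pads are 22 mm wide; open, the fingers measure 114 mm over their backs; the gripper's body (76 mm by 85 mm) begins 54 mm behind the grasp point. The pads swing forward as they close: fully open they stand 13 mm farther back than shut.
Start: joints at [-1.222, 0.521, -0.036, 1.599, 0.021, 1.021, -0.113], TCP at [0.254, 0.571, 0.231] pointing down, gripper open.
Joint ranges: [-2.91, 2.91], [-0.3, 2.13], [-1.5, 1.42], [0.17, 2.43], [-1.26, 4.41], [0.16, 1.93], [-2.52, 2.52]. Speed limits (rad/s): [1.89, 1.89, 2.39, 2.39, 3.01, 3.01, 3.01].

## Interface

Orientations are given as [roll, pitch, yaw] about the fixed x, y, z axes, in that order (R = Rz(yaw) Ry(pitch) Rx(roll)).
In Python, from workcell import bot gives the robot as it stands.
- The arm moves only by the tool servo_tool, never from a script. Its argument "targets" is a list of rows, each a list of 2 entries, a list of its own where there are three numbers: the shift along the tool's x, y, z in units of 0.05 m (1.0 is 0.05 m), then the turn about the tool's z in units of 5 degrees (1.0 is 5 degrees). A call has 1 to 12 rows; each row shifts and turns the commanded pose from where the row before left it, along the tool's axes as they then stand; what a row does not reach is not made up. A row lasts 1/8 s, in which the tool goes at most 62.5 mm and 10.7 degrees, less where a joint would pass 70% of its speed; a pose out of reach is approached as far as the arm can. A call with a number of a shift or a turn outside -1 to 1 is refused whole. A call with a gripper value outside its range is refused whole. "gripper" is the opening, from -1 (shut) to 1 (fully open), so that 0 is half open, set as the call begins (left out, the last holds). The fingers move at their own pace and stop on an object; "newtons" is the grip in N (left out, the last holds). Time passes only in rows, so rows that do not move let the fingers close. It gives the time, the measured TCP pose, the force and the opening at its end, in the units of the state.
- bot.observe(): the state, without advancing time (a new reading comes with each control period).
- bot.grab_frame(name): name is "scene" or "side" or "wrist"; returns the picture (420x560x3 uint8, blue, green, red); there is no depth.
- bot.get_calibration(name): a dict with "fx", "fy", "cx", "cy" (pixels), "k1" (the pictures are not rectified: a ray, as slopes to the right and down, at radius r is drawn at 1 + k1 r^2 times it, then the intrinsics apply), "pose" (4x4, takes a point from camera to world coordinates). Camera axes: x right, y up, looking along -z (the intrinsics and any distortion apply to the point x, -y, -z); pixel columns grow to the right and rows downward; lengths in m; the calibration is good to about 2 mm. A picture is of the moment at which its call begins: read the wrist's pose just before it. get_calibration takes no time and is no camera call; for the wrist camera it gives the pose at the moment of the call.
- bot.job_done(): hands the job in, once; it reports no verdict.
The state is a dict: "clock": time; "qpos": joint angles; "qd": joint speeds; "joint_efforts": joint torques, N m; "position": TCP position; "tool_rot": TCP orientation; "force": force on the tool from outside, world axes, zero at the start; "moment": the same for the moment, N m; "grip_width": finger opening in m.
Only numpy, scipy, OpenCV 4.12 (cv2) and the standard library are available. Lean on these libraries where they do the work, as an engineer would, in place of code of your own. Each camera call takes 0.05 s, during which the arm holds its last target.

## Working session

There is one attempt and no reset: what is moved stays moved. The work goes in short steps, Python scripts to look and compute and a tool call to move; the robot and the scene stay as the last step left them, time stands still between calls to the robot, and variables do not carry over. Pictures are saved under pics/ and viewed, and the job is handed in when it is done.

Besides the shell and the picture viewer there is one more tool, called after "Call:" as name(argument=value, ...) on one line, values as JSON. servo_tool: Moves the arm, as the interface text tells. Its arguments: {"type":"object","properties":{"targets":{"type":"array","items":{"type":"array"}},"gripper":{"type":"number"},"newtons":{"type":"number"}},"required":["targets"]}

```bash
ls; mkdir -p pics; python3 - <<'E'
from workcell import bot
import cv2
print(bot.observe()); print(bot.tcp_to_grasp)
for n in("scene","side","wrist"):
    c=bot.get_calibration(n); print(n,c)
    cv2.imwrite(f"pics/{n}0.png",bot.grab_frame(n))
E
```

```text
pics
{'clock': 0.0, 'qpos': array([-1.22220918,  0.52199044, -0.03630943,  1.59998225,  0.02123553,
        1.02108786, -0.11278761]), 'qd': array([ 0.00064671, -0.00144075,  0.00034032,  0.00217002, -0.00254095,
        0.0014194 , -0.00089905]), 'joint_efforts': array([ 1.77757111e-04, -9.27118635e+01,  1.97966002e+00, -3.69925010e+01,
        1.76648487e-02,  8.18653585e-03, -7.06941364e-05]), 'position': array([0.25407922, 0.57067497, 0.23074985]), 'tool_rot': array([-3.14051647e+00,  1.15381282e-04,  2.72281051e+00]), 'force': array([ 0.30291807, -0.15314925, -0.73680879]), 'moment': array([-0.01240477,  0.027135  ,  0.00914815]), 'grip_width': 0.08553284408091186}
0.0187
scene {'fx': 540.5988182709506, 'fy': 540.5988182709506, 'cx': 281.38423105407537, 'cy': 204.5431001680476, 'k1': -0.21781700860482134, 'pose': array([[ 0.18079288, -0.64165875,  0.74537775,  1.46284109],
       [ 0.98347186,  0.11035426, -0.14354458, -0.1658632 ],
       [ 0.00985102,  0.75900988,  0.65100458,  0.82400025],
       [ 0.        ,  0.        ,  0.        ,  1.        ]])}
side {'fx': 463.23469170
[... 154 characters left out ...]
-0.12316556,  0.50127717],
       [-0.13874679, -0.51669284,  0.84485374,  1.04993628],
       [-0.00912048,  0.85373556,  0.52062693,  0.74558777],
       [ 0.        ,  0.        ,  0.        ,  1.        ]])}
wrist {'fx': 305.82688546981973, 'fy': 305.82688546981973, 'cx': 278.81975721428176, 'cy': 210.6836974417855, 'k1': -0.007686496448157353, 'pose': array([[ 4.06142745e-01, -8.79767686e-01, -2.47096921e-01,
         1.91927706e-01],
       [ 9.13809133e-01,  3.90725722e-01,  1.10843491e-01,
         5.98757001e-01],
       [-9.69398946e-04, -2.70817703e-01,  9.62630164e-01,
         3.74507663e-01],
       [ 0.00000000e+00,  0.00000000e+00,  0.00000000e+00,
         1.00000000e+00]])}
```

View pics/scene0.png

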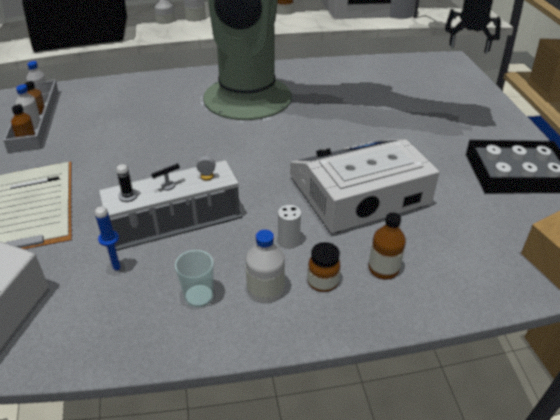

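View pics/side0.png

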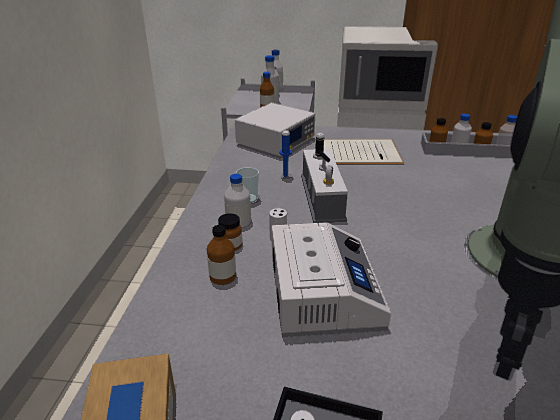

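View pics/wrist0.png

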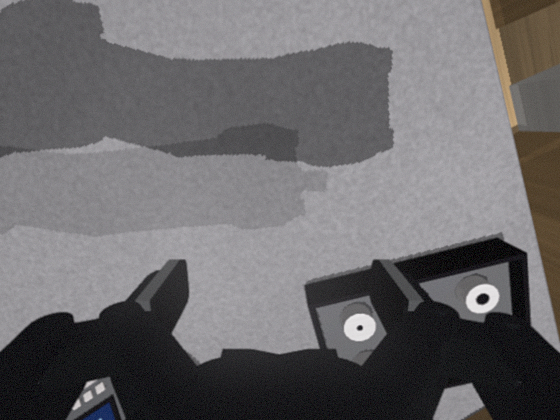

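Scene: the candidates are the black probe with white cap in the rack's left hole (124,182) and the blue look-alike (107,235). Also in the rack are the T-probe (167,175) and the dial (206,168). The calibrator wells are at about (350,168), (371,162) and (393,157). Side: black probe (320,145), blue one (286,150), wells (308,267), (308,253), (307,239). I choose the black probe and will check it in close crops.

```bash
cat > h.py <<'E'
import numpy as np, cv2
from scipy.optimize import least_squares
def proj(c,P):
    P=np.atleast_2d(P); T=np.linalg.inv(c['pose']); q=P@T[:3,:3].T+T[:3,3]
    s=np.c_[q[:,0]/-q[:,2], -q[:,1]/-q[:,2]]; r2=(s**2).sum(1,keepdims=True)
    s=s*(1+c['k1']*r2); return s*[c['fx'],c['fy']]+[c['cx'],c['cy']]
def ray(c,uv):
    d=(np.array(uv,float)-[c['cx'],c['cy']])/[c['fx'],c['fy']]; s=d.copy()
    for _ in range(30): s=d/(1+c['k1']*(s**2).sum())
    v=c['pose'][:3,:3]@np.array([s[0],-s[1],-1]); return c['pose'][:3,3],v
def atz(c,uv,z):
    o,v=ray(c,uv); return o+v*(z-o[2])/v[2]
E
python3 - <<'E'
import cv2
s=cv2.imread('pics/scene0.png'); d=cv2.imread('pics/side0.png')
def crop(i,x,y,w,h,k,n): cv2.imwrite('pics/'+n,cv2.resize(i[y:y+h,x:x+w],None,fx=k,fy=k,interpolation=cv2.INTER_CUBIC))
crop(s,90,140,160,110,5,'c1.png'); crop(s,285,135,160,100,5,'c2.png')
crop(d,270,120,100,100,6,'c3.png'); crop(d,260,205,140,100,5,'c4.png')
E
```

```text
(no output)
```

View pics/c1.png

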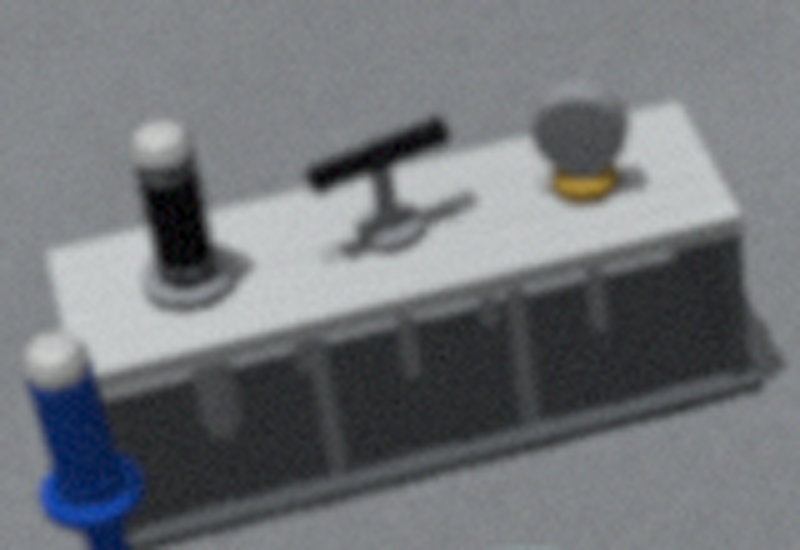

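View pics/c2.png

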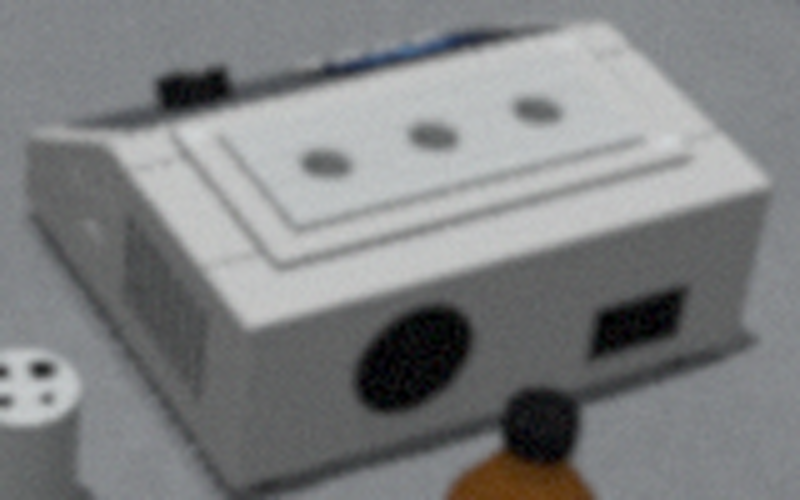

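View pics/c3.png

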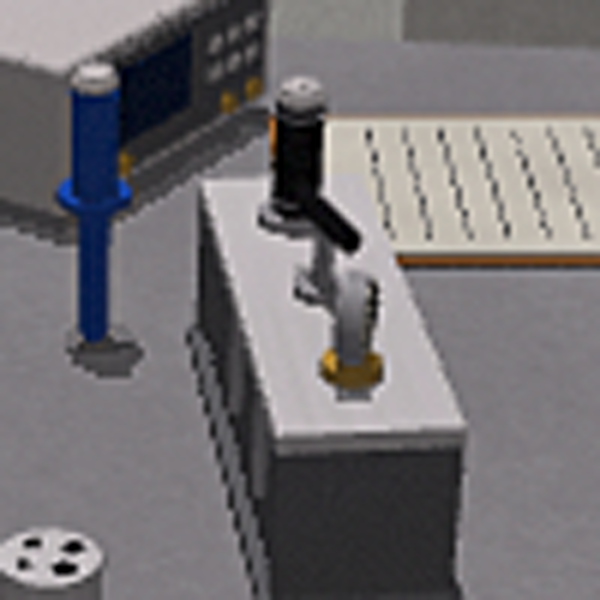

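View pics/c4.png

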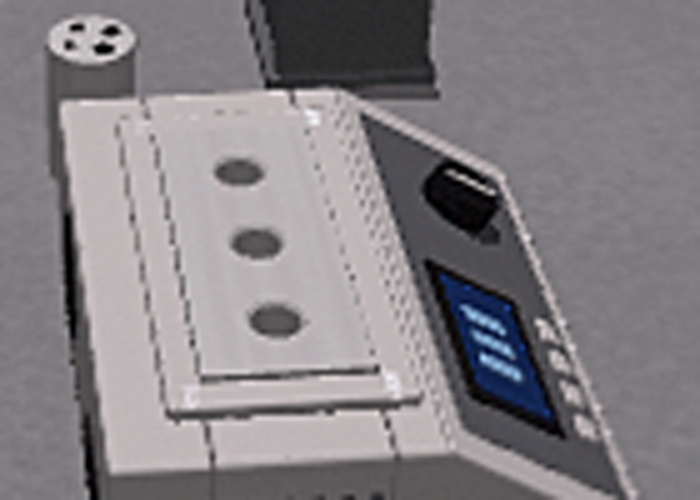

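The crops confirm it: black round handle, white cap and wide steel collar in the rack's left hole (scene collar about (128,196)). The blue one stands apart and stays untouched.

```bash
python3 - <<'E'
from h import *; from workcell import bot
S=bot.get_calibration('scene'); D=bot.get_calibration('side')
def sc(x,y,k,u,v): return (x+(u+.5)/k-.5, y+(v+.5)/k-.5)
def tri(a,b):
    A=[];B=[]
    for c,p in((S,a),(D,b)):
        o,v=ray(c,p); v/=np.linalg.norm(v); M=np.eye(3)-np.outer(v,v); A.append(M);B.append(M@o)
    return np.linalg.lstsq(np.vstack(A),np.hstack(B),rcond=None)[0]
c1=lambda u,v:sc(90,140,5,u,v); c2=lambda u,v:sc(285,135,5,u,v); c3=lambda u,v:sc(270,120,6,u,v); c4=lambda u,v:sc(260,205,5,u,v)
f=lambda a:np.round(a,4)
print('collar S',f(atz(S,c1(190,281),.104)),'D',f(atz(D,c3(289,214),.104)),f(tri(c1(190,281),c3(289,214))))
print('cap S',f(atz(S,c1(161,142),.17)),'D',f(atz(D,c3(301,95),.17)),f(tri(c1(161,142),c3(301,95))))
print('T S',f(atz(S,c1(392,230),.103)),'dial',f(atz(S,c1(584,188),.103)), f(atz(D,c3(352,372),.103)))
for a,b in(((326,163),(239,172)),((434,136),(257,243)),((538,110),(275,321))):
    print('well S',f(atz(S,c2(*a),.115)),'D',f(atz(D,c4(*b),.115)),f(tri(c2(*a),c4(*b))))
for p in((48,252),(685,105),(740,215),(85,375)): print('rack corner',f(atz(S,c1(*p),.1)))
for p in((200,182),(372,180),(275,438),(465,430)): print('rack corner D',f(atz(D,c3(*p),.1)))
for p in((222,137),(298,230)): print('block corner',f(atz(S,c2(*p),.115)))
for p in((203,376),(378,366)): print('block corner D',f(atz(D,c4(*p),.115)))
# blue
print('blue cap', f(tri(c1(55,360),c3(95,80))))
E
```

```text
collar S [ 0.5554 -0.3226  0.104 ] D [ 0.5546 -0.3243  0.104 ] [ 0.5549 -0.3229  0.1042]
cap S [ 0.5451 -0.3239  0.17  ] D [ 0.5514 -0.3312  0.17  ] [ 0.551  -0.3228  0.1738]
T S [ 0.5344 -0.236   0.103 ] dial [ 0.5194 -0.1517  0.103 ] [ 0.514  -0.1503  0.103 ]
well S [0.5522 0.1622 0.115 ] D [0.5511 0.1618 0.115 ] [0.5514 0.1621 0.1149]
well S [0.5404 0.2162 0.115 ] D [0.539  0.2154 0.115 ] [0.5394 0.2161 0.1149]
well S [0.5286 0.2702 0.115 ] D [0.5275 0.2693 0.115 ] [0.5279 0.2701 0.1151]
rack corner [ 0.5191 -0.3873  0.1   ]
rack corner [ 0.4615 -0.1014  0.1   ]
rack corner [ 0.5462 -0.0863  0.1   ]
rack corner [ 0.6043 -0.3654  0.1   ]
rack corner D [ 0.6064 -0.3688  0.1   ]
rack corner D [ 0.5118 -0.3826  0.1   ]
rack corner D [ 0.5472 -0.0863  0.1   ]
rack corner D [ 0.4593 -0.1048  0.1   ]
block corner [0.5258 0.1214 0.115 ]
block corner [0.5965 0.1369 0.115 ]
block corner D [0.5548 0.3089 0.115 ]
block corner D [0.4832 0.2932 0.115 ]
blue cap [ 0.6648 -0.3612  0.1605]
```

Call:
servo_tool(targets=[[[0,0,-0.15],1],[[0,0,-0.15],1],[[0,0,-0.15],1],[[0,0,-0.15],1],[[0,0,-0.15],1],[[0,0,-0.15],1],[[0,0,-0.15],1],[[0,0,-0.15],1],[[0,0,-0.15],1],[[0,0,-0.15],1],[[0,0,0],0.7],[[0,0,0],0]], gripper=0.5, newtons=40)

```text
clock: 1.65
position: [0.254, 0.5709, 0.3061]
tool_rot: [-3.141, 0.0, 1.79]
force: [-0.4, 0.5, -0.5]
grip_width: 0.0642
```

```bash
cat >> h.py <<'E'
from scipy.spatial.transform import Rotation as R
def plan(bot,*pts):
    o=bot.observe(); M=R.from_euler('xyz',o['tool_rot']).as_matrix(); p=o['position']
    print('t',round(float(o['clock']),2),'pos',np.round(p,4),'yaw',np.degrees(o['tool_rot'][2]).round(2),'F',np.round(o['force'],1),'M',np.round(o['moment'],2),'w',round(float(o['grip_width']),4))
    for q in pts:
        print('units',np.round(M.T@(np.array(q)-p)/.05,3)); p=np.array(q)
E
python3 -c "
from h import *; from workcell import bot
plan(bot,(.45,.15,.30),(.555,-.323,.26),(.555,-.323,.1215))"
```

```text
t 1.65 pos [0.254  0.5709 0.3061] yaw 102.53 F [-0.4  0.5 -0.5] M [-0.02 -0.01  0.  ] w 0.0642
units [-9.068  1.999  0.125]
units [-9.69e+00 -3.00e-03  8.04e-01]
units [1.00e-03 0.00e+00 2.77e+00]
```

Call:
servo_tool(targets=[[[-0.756,0.167,0.01],0],[[-0.756,0.167,0.01],0],[[-0.756,0.167,0.01],0],[[-0.756,0.167,0.01],0],[[-0.756,0.167,0.01],0],[[-0.756,0.167,0.01],0],[[-0.756,0.167,0.01],0],[[-0.756,0.167,0.01],0],[[-0.756,0.167,0.01],0],[[-0.756,0.167,0.01],0],[[-0.756,0.167,0.01],0],[[-0.756,0.167,0.01],0]])

```text
clock: 3.15
position: [0.4505, 0.1486, 0.3003]
tool_rot: [3.142, 0.0, 1.791]
force: [-0.1, 0.9, -0.5]
grip_width: 0.0641
```

Call:
servo_tool(targets=[[[-0.85,0,0.05],0],[[-0.85,0,0.05],0],[[-0.85,0,0.05],0],[[-0.85,0,0.05],0],[[-0.85,0,0.05],0],[[-0.85,0,0.05],0],[[-0.85,0,0.05],0],[[-0.85,0,0.05],0],[[-0.85,0,0.05],0],[[-0.85,0,0.05],0],[[-0.8,0,0.05],0],[[0,0,0],0]])

```text
clock: 4.65
position: [0.5501, -0.3071, 0.272]
tool_rot: [-3.14, 0.001, 1.787]
force: [-0.8, 0.7, 0.5]
grip_width: 0.0643
```

```bash
python3 -c "
from h import *; from workcell import bot
plan(bot,(.555,-.323,.26),(.555,-.323,.1215))
c=bot.get_calibration('wrist'); im=bot.grab_frame('wrist')
print(proj(c,[(.555,-.323,.18),(.555,-.323,.106)]))
cv2.imwrite('pics/w1.png',im)"
```

```text
t 4.65 pos [ 0.5501 -0.3071  0.272 ] yaw 102.4 F [-0.8  0.7  0.5] M [0.04 0.01 0.03] w 0.0643
units [-0.332  0.028  0.24 ]
units [2.00e-03 5.00e-03 2.77e+00]
[[280.0600192  232.78890481]
 [279.90133679 208.76064182]]
```

View pics/w1.png

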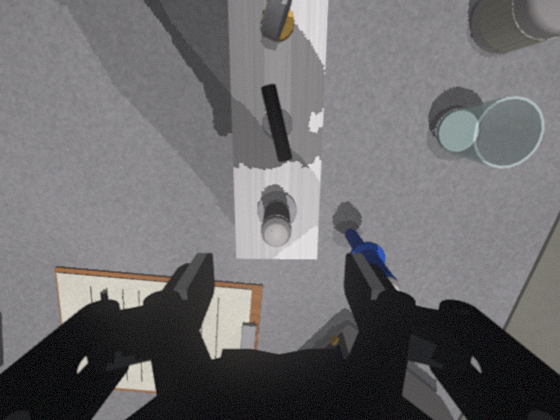

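Wrist picture: the probe's cap is at (276,233) and its collar at (277,209), within 3 px (about 2 mm) of my prediction. It lies between the jaws, with the blue one outside them at (365,255).

Call:
servo_tool(targets=[[[-0.33,0,0.1],0],[[0,0,0.14],0],[[0,0,0.5],0],[[0,0,0.5],0],[[0,0,0.5],0],[[0,0,0.4],0],[[0,0,0.4],0],[[0,0,0.3],0],[[0,0,0.17],0],[[0,0,0],0],[[0,0,0],0]])

```text
clock: 6.08
position: [0.5547, -0.3205, 0.1229]
tool_rot: [3.141, 0.001, 1.789]
force: [0.3, 0.1, -0.5]
grip_width: 0.064
```

```bash
python3 -c "
from h import *; from workcell import bot
plan(bot,(.555,-.323,.1215))
cv2.imwrite('pics/w2.png',bot.grab_frame('wrist'))
cv2.imwrite('pics/s2.png',cv2.resize(bot.grab_frame('scene')[120:260,60:260],None,fx=4,fy=4))"
```

```text
t 6.08 pos [ 0.5547 -0.3205  0.1229] yaw 102.5 F [ 0.3  0.1 -0.5] M [ 0.08 -0.01 -0.03] w 0.064
units [-0.05  -0.005  0.028]
```

View pics/w2.png

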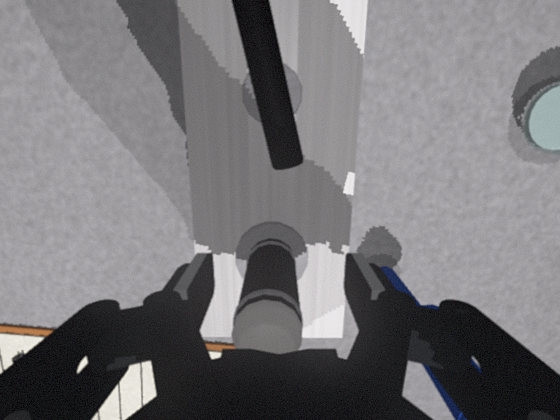

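View pics/s2.png

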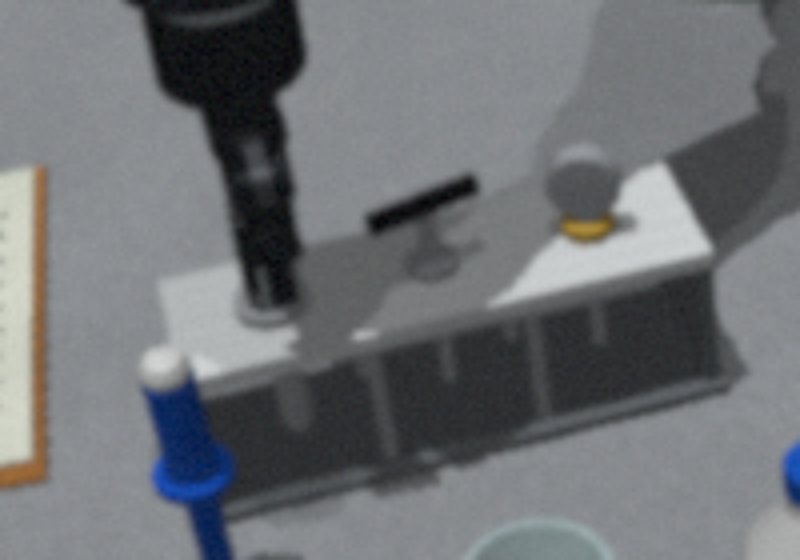

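```bash
python3 -c "
from h import *; from workcell import bot
c=bot.get_calibration('wrist')
print(atz(c,(270.5,254),.106),proj(c,[(.555,-.323,.106),(.555,-.323,.17)]),atz(c,(268,322),.172))
plan(bot,(.551,-.324,.1215))"
```

```text
[ 0.55109082 -0.3235351   0.106     ] [[277.41921373 254.52803492]
 [276.77401412 325.75900698]] [ 0.55128535 -0.32070704  0.172     ]
t 6.17 pos [ 0.5547 -0.3204  0.1229] yaw 102.5 F [-0.1  0.1 -0.6] M [-0.03 -0.03  0.05] w 0.0642
units [-0.054 -0.088  0.028]
```

Wrist close-up: the collar is centred at (270,254) while the fingers' midline is at 280. The probe therefore sits about 3.5 mm toward tool -y, so I shift before closing.

Call:
servo_tool(targets=[[[-0.05,-0.07,0.03],0],[[0,0,0],0]])

```text
clock: 6.42
position: [0.5512, -0.3239, 0.1209]
tool_rot: [-3.142, 0.0, 1.788]
force: [0.7, -0.2, 0.5]
grip_width: 0.064
```

Call:
servo_tool(targets=[[[0,0,0],0],[[0,0,0],0],[[0,0,0],0],[[0,0,0],0],[[0,0,0],0],[[0,0,0],0]], gripper=-1, newtons=40)

```text
clock: 7.18
position: [0.5516, -0.3234, 0.1209]
tool_rot: [3.142, -0.0, 1.789]
force: [-2.3, 0.1, 4.0]
grip_width: 0.0253
```

```bash
python3 -c "
from h import *; from workcell import bot
plan(bot)
cv2.imwrite('pics/w3.png',bot.grab_frame('wrist'))"
```

```text
t 7.17 pos [ 0.5516 -0.3234  0.1209] yaw 102.5 F [-2.3  0.1  4. ] M [0.21 0.27 0.07] w 0.0253
```

View pics/w3.png

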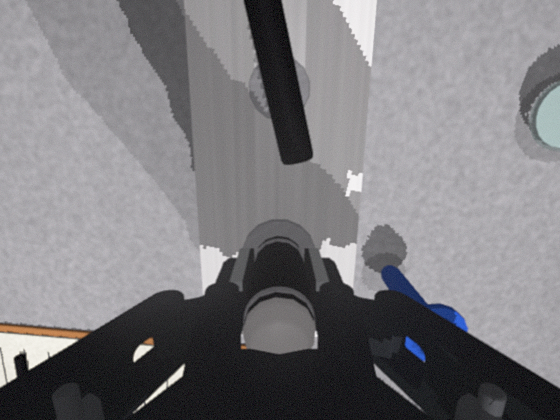

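The grip is on the handle (width 25 mm, forces small). Now I lift straight up.

Call:
servo_tool(targets=[[[0,0,0],0],[[0,0,-0.1],0],[[0,0,-0.2],0],[[0,0,-0.3],0],[[0,0,-0.4],0],[[0,0,-0.5],0],[[0,0,-0.5],0],[[0,0,-0.5],0],[[0,0,-0.5],0],[[0,0,-0.4],0],[[0,0,0],0],[[0,0,0],0]], newtons=60)

```text
clock: 8.72
position: [0.5513, -0.3232, 0.2905]
tool_rot: [-3.141, -0.0, 1.789]
force: [-0.2, -0.7, -1.4]
grip_width: 0.0249
```

```bash
python3 -c "
from h import *; from workcell import bot
plan(bot,(.5394,.2161,.292))
for n in('scene','side'): cv2.imwrite('pics/%s4.png'%n,bot.grab_frame(n))"
```

```text
t 8.72 pos [ 0.5513 -0.3232  0.2905] yaw 102.5 F [-0.2 -0.7 -1.4] M [-0.03 -0.02 -0.  ] w 0.0249
units [10.583  2.102 -0.027]
```

View pics/scene4.png

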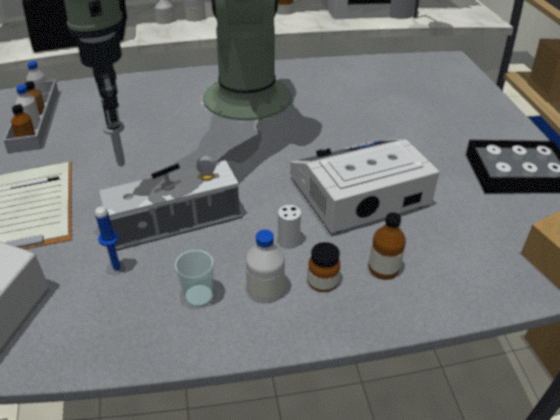

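View pics/side4.png

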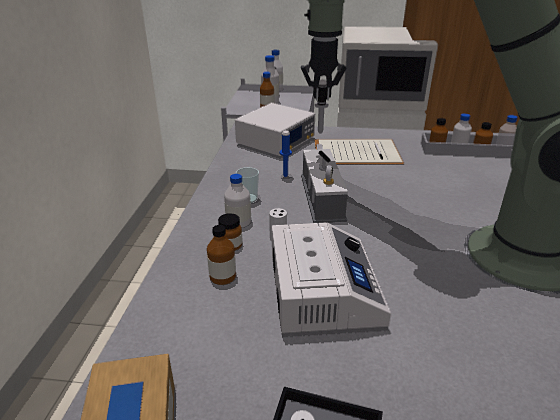

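Scene and side: the probe is out of the rack, stem hanging below the gripper (side (321,118)), and nothing else has moved. Next I carry it over well A.

Call:
servo_tool(targets=[[[0.4,0.1,0],0],[[0.8,0.18,0],0],[[0.9,0.2,0],0],[[0.9,0.2,0],0],[[0.9,0.2,0],0],[[0.9,0.2,0],0],[[0.9,0.2,0],0],[[0.9,0.2,0],0],[[0.9,0.2,0],0],[[0.9,0.2,0],0],[[0.7,0.15,0],0],[[0.37,0.07,0],0]])

```text
clock: 10.32
position: [0.5507, 0.1641, 0.2903]
tool_rot: [-3.141, -0.0, 1.792]
force: [0.4, -0.2, -2.1]
grip_width: 0.0246
```

Call:
servo_tool(targets=[[[0,0,0],0],[[0,0,0.2],0],[[0,0,0.3],0],[[0,0,0.3],0],[[0,0,0.1],0],[[0,0,0],0],[[0,0,0],0]])

```text
clock: 11.2
position: [0.5518, 0.1615, 0.2462]
tool_rot: [3.141, -0.0, 1.789]
force: [0.8, -0.1, -1.7]
grip_width: 0.025
```

```bash
python3 -c "
from h import *; from workcell import bot
plan(bot,(.5518,.162,.244))
for n,(x,y) in dict(scene=(300,60),side=(240,130)).items(): cv2.imwrite('pics/%s5.png'%n,cv2.resize(bot.grab_frame(n)[y:y+150,x:x+150],None,fx=4,fy=4,interpolation=cv2.INTER_CUBIC))"
```

```text
t 11.2 pos [0.5518 0.1615 0.2462] yaw 102.5 F [ 0.8 -0.1 -1.7] M [-0.02 -0.03 -0.03] w 0.025
units [0.009 0.002 0.043]
```

View pics/scene5.png

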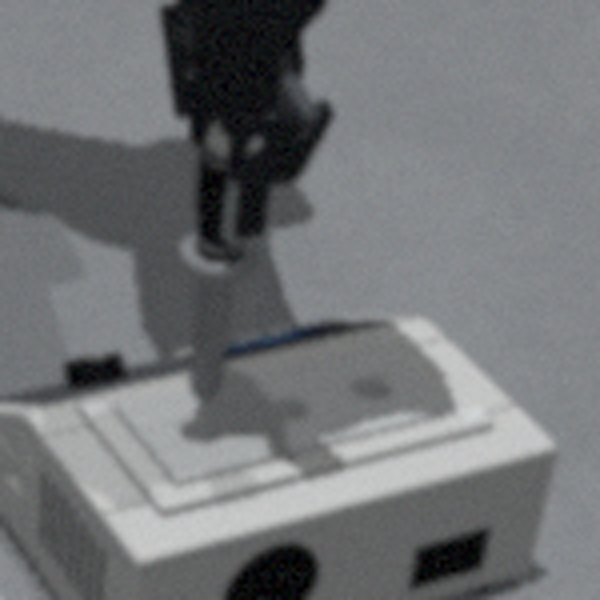

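View pics/side5.png

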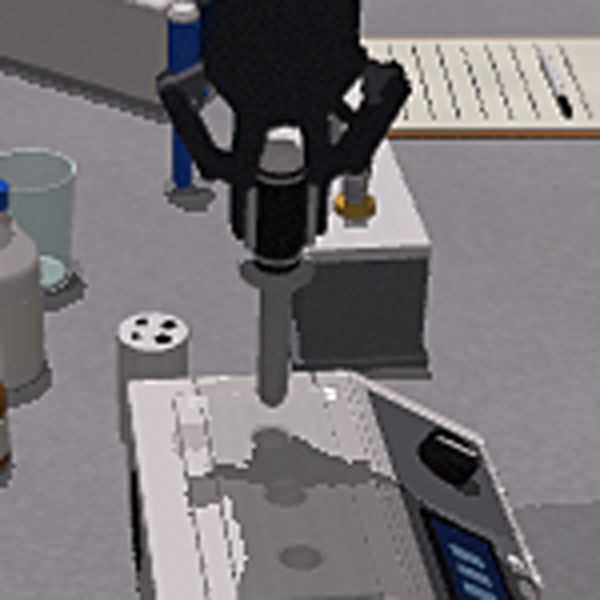

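```bash
python3 -c "
from h import *; from workcell import bot
S=bot.get_calibration('scene'); D=bot.get_calibration('side')
P=[(.5518,.1615,.1373),(.5518,.1615,.2253),(.5518,.1615,.2313)]
print((proj(S,P)-[300,60]+.5)*4-.5); print((proj(D,P)-[240,130]+.5)*4-.5)"
```

```text
[[202.98559492 397.22421721]
 [217.74130209 260.27296547]
 [218.77754749 250.48434563]]
[[271.07650227 405.65889857]
 [275.68139062 274.54910239]
 [276.01243969 265.18301873]]
```

Tip and collar line up with the projection to about 1–2 mm. Now I enter the well slowly, watching the force.

Call:
servo_tool(targets=[[[0,0,0.15],0],[[0,0,0.15],0],[[0,0,0.1],0],[[0,0,0.1],0],[[0,0,0.1],0],[[0,0,0.1],0],[[0,0,0.1],0],[[0,0,0],0]])

```text
clock: 12.3
position: [0.5514, 0.1615, 0.2054]
tool_rot: [-3.141, 0.0, 1.789]
force: [0.2, 0.2, -2.5]
grip_width: 0.0249
```

Call:
servo_tool(targets=[[[0,0,0.1],0],[[0,0,0.1],0],[[0,0,0.1],0],[[0,0,0.1],0],[[0,0,0.08],0],[[0,0,0],0]])

```text
clock: 13.05
position: [0.5514, 0.1615, 0.1815]
tool_rot: [-3.141, 0.0, 1.789]
force: [0.9, -0.1, -2.4]
grip_width: 0.025
```

Call:
servo_tool(targets=[[[0,0,0.04],0],[[0,0,0.04],0],[[0,0,0.04],0],[[0,0,0.04],0],[[0,0,0],0]])

```text
clock: 13.68
position: [0.5515, 0.1615, 0.1736]
tool_rot: [-3.141, 0.0, 1.789]
force: [-0.0, -0.2, -3.0]
grip_width: 0.0246
```

Call:
servo_tool(targets=[[[0,0,0.03],0],[[0,0,0.03],0],[[0,0,0.03],0],[[0,0,0],0]])

```text
clock: 14.18
position: [0.5515, 0.1615, 0.1691]
tool_rot: [-3.141, 0.0, 1.789]
force: [0.5, 0.3, -2.5]
grip_width: 0.024
```

Call:
servo_tool(targets=[[[0,0,0.03],0],[[0,0,0.03],0],[[0,0,0],0]])

```text
clock: 14.55
position: [0.5515, 0.1615, 0.1662]
tool_rot: [-3.141, 0.0, 1.789]
force: [-0.7, 0.5, -1.7]
grip_width: 0.0245
```

Past the 38 mm stop; now the 26 mm one (TCP about 0.162).

Call:
servo_tool(targets=[[[0,0,0.03],0],[[0,0,0.03],0],[[0,0,0.03],0],[[0,0,0],0]])

```text
clock: 15.05
position: [0.5517, 0.1615, 0.1619]
tool_rot: [3.141, -0.0, 1.789]
force: [0.2, 0.7, -0.1]
grip_width: 0.0246
```

Call:
servo_tool(targets=[[[0,0,0.03],0],[[0,0,0.03],0],[[0,0,0],0]])

```text
clock: 15.42
position: [0.553, 0.1617, 0.1612]
tool_rot: [3.138, -0.001, 1.789]
force: [-5.7, -2.5, 38.7]
grip_width: 0.0246
```

The probe stopped firmly at 26 mm above home, so well A holds a spacer. I take it out and go to the middle well, 55 mm further along the row.

Call:
servo_tool(targets=[[[0,0,-0.05],0],[[0,0,-0.15],0],[[0,0,-0.25],0],[[0,0,-0.3],0],[[0,0,-0.3],0],[[0,0,-0.3],0],[[0,0,-0.25],0],[[0,0,-0.15],0],[[0,0,0],0],[[0,0,0],0]])

```text
clock: 16.68
position: [0.5514, 0.1615, 0.2459]
tool_rot: [-3.141, 0.0, 1.789]
force: [-1.0, -0.2, -1.9]
grip_width: 0.0249
```

```bash
python3 -c "
from h import *; from workcell import bot
plan(bot,(.5397,.2158,.246))
D=bot.get_calibration('side');im=bot.grab_frame('side')
p=bot.observe()['position'];P=[p-[0,0,.1089],p-[0,0,.0209],p-[0,0,.0149]]
print((proj(D,P)-[240,130]+.5)*4-.5)
cv2.imwrite('pics/side6.png',cv2.resize(im[130:280,240:390],None,fx=4,fy=4,interpolation=cv2.INTER_CUBIC))"
```

```text
t 16.68 pos [0.5514 0.1615 0.2459] yaw 102.5 F [-1.  -0.2 -1.9] M [-0.01  0.02 -0.01] w 0.0249
units [ 1.11   0.007 -0.003]
[[271.86736947 406.26838858]
 [276.50645574 275.20638846]
 [276.83995546 265.84381501]]
```

View pics/side6.png

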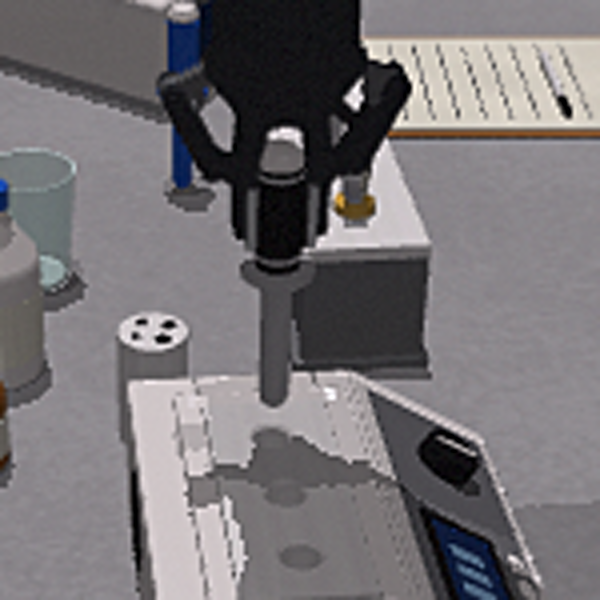

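Side: the tip is clear of the block at (272,403) and the collar is at (276,272). That matches the projection, so the probe hasn't slipped or tilted. On to well B.

Call:
servo_tool(targets=[[[0.2,0,0],0],[[0.35,0,0],0],[[0.35,0,0],0],[[0.2,0,0],0],[[0.01,0,0],0],[[0,0,0],0],[[0,0,0],0],[[0,0,0],0]])

```text
clock: 17.73
position: [0.5397, 0.2153, 0.2463]
tool_rot: [3.142, 0.0, 1.788]
force: [0.1, -0.3, -1.4]
grip_width: 0.0249
```

Call:
servo_tool(targets=[[[0,0,0.15],0],[[0,0,0.15],0],[[0,0,0.1],0],[[0,0,0.1],0],[[0,0,0.1],0],[[0,0,0.1],0],[[0,0,0.1],0],[[0,0,0],0]])

```text
clock: 18.73
position: [0.5394, 0.2157, 0.2059]
tool_rot: [-3.141, 0.0, 1.789]
force: [0.6, 0.0, -1.4]
grip_width: 0.0245
```

Call:
servo_tool(targets=[[[0,0,0.1],0],[[0,0,0.1],0],[[0,0,0.1],0],[[0,0,0.1],0],[[0,0,0.08],0],[[0,0,0],0]])

```text
clock: 19.48
position: [0.5395, 0.2157, 0.182]
tool_rot: [-3.141, 0.0, 1.789]
force: [0.6, 0.3, -2.1]
grip_width: 0.0248
```

Call:
servo_tool(targets=[[[0,0,0.03],0],[[0,0,0.03],0],[[0,0,0.03],0],[[0,0,0],0]])

```text
clock: 19.98
position: [0.5395, 0.2157, 0.1777]
tool_rot: [-3.141, 0.0, 1.789]
force: [-0.1, -0.2, -2.2]
grip_width: 0.0246
```

Next, the 38 mm stop (TCP about 0.174), in small steps.

Call:
servo_tool(targets=[[[0,0,0.03],0],[[0,0,0.03],0],[[0,0,0.02],0],[[0,0,0],0]])

```text
clock: 20.48
position: [0.5395, 0.2157, 0.1737]
tool_rot: [-3.141, 0.0, 1.789]
force: [0.1, 0.3, -2.0]
grip_width: 0.0248
```

Call:
servo_tool(targets=[[[0,0,0.02],0],[[0,0,0.01],0],[[0,0,0],0]])

```text
clock: 20.85
position: [0.5396, 0.2157, 0.1723]
tool_rot: [-3.142, 0.0, 1.789]
force: [0.7, 0.0, -2.0]
grip_width: 0.0248
```

Call:
servo_tool(targets=[[[0,0,0.04],0],[[0,0,0.04],0],[[0,0,0.04],0],[[0,0,0.04],0],[[0,0,0],0]])

```text
clock: 21.48
position: [0.5395, 0.2157, 0.1641]
tool_rot: [-3.141, 0.0, 1.789]
force: [0.3, 0.4, -0.5]
grip_width: 0.0247
```

Call:
servo_tool(targets=[[[0,0,0.02],0],[[0,0,0.02],0],[[0,0,0.02],0],[[0,0,0],0]])

```text
clock: 21.98
position: [0.5395, 0.2157, 0.1612]
tool_rot: [-3.142, 0.0, 1.789]
force: [0.1, 0.2, -1.5]
grip_width: 0.0247
```

Call:
servo_tool(targets=[[[0,0,0.02],0],[[0,0,0.02],0],[[0,0,0],0]])

```text
clock: 22.35
position: [0.5395, 0.2157, 0.1592]
tool_rot: [-3.141, 0.0, 1.789]
force: [-0.2, -0.1, -2.2]
grip_width: 0.0247
```

Well B is past both stop depths, so it is the clear one. I continue under control to home (TCP about 0.136).

Call:
servo_tool(targets=[[[0,0,0.06],0],[[0,0,0.06],0],[[0,0,0.06],0],[[0,0,0.06],0],[[0,0,0.06],0],[[0,0,0.04],0],[[0,0,0.02],0],[[0,0,0],0]])

```text
clock: 23.35
position: [0.5396, 0.2157, 0.1413]
tool_rot: [-3.142, 0.0, 1.789]
force: [-0.2, -0.5, -2.8]
grip_width: 0.0246
```

Call:
servo_tool(targets=[[[0,0,0.02],0],[[0,0,0.02],0],[[0,0,0.02],0],[[0,0,0],0]])

```text
clock: 23.85
position: [0.5395, 0.2157, 0.1382]
tool_rot: [-3.141, 0.0, 1.789]
force: [-0.7, 1.2, -1.3]
grip_width: 0.0244
```

Call:
servo_tool(targets=[[[0,0,0.01],0],[[0,0,0.01],0],[[0,0,0],0]])

```text
clock: 24.22
position: [0.5395, 0.2157, 0.1372]
tool_rot: [-3.142, 0.0, 1.789]
force: [0.5, 0.2, -2.0]
grip_width: 0.0247
```

Call:
servo_tool(targets=[[[0,0,0.01],0],[[0,0,0.01],0],[[0,0,0],0]])

```text
clock: 24.6
position: [0.5395, 0.2157, 0.1362]
tool_rot: [-3.141, 0.0, 1.789]
force: [0.4, -1.0, -1.5]
grip_width: 0.0246
```

Call:
servo_tool(targets=[[[0,0,0.01],0],[[0,0,0],0]])

```text
clock: 24.85
position: [0.5396, 0.2158, 0.136]
tool_rot: [3.141, -0.0, 1.789]
force: [-2.1, -1.1, 2.0]
grip_width: 0.025
```

Call:
servo_tool(targets=[[[0,0,0.01],0],[[0,0,0],0]])

```text
clock: 25.1
position: [0.5396, 0.2157, 0.1359]
tool_rot: [3.141, -0.0, 1.789]
force: [-4.5, -1.8, 11.8]
grip_width: 0.0249
```

```bash
python3 -c "
from h import *; from workcell import bot
plan(bot)
a=[]
for n,(x,y) in dict(scene=(320,80),side=(260,180)).items(): a.append(cv2.resize(bot.grab_frame(n)[y:y+110,x:x+100],None,fx=4,fy=4,interpolation=cv2.INTER_CUBIC))
cv2.imwrite('pics/b7.png',np.hstack(a))"
```

```text
t 25.1 pos [0.5396 0.2157 0.1359] yaw 102.5 F [-4.5 -1.8 11.8] M [-0.33  0.99 -0.02] w 0.0249
```

View pics/b7.png

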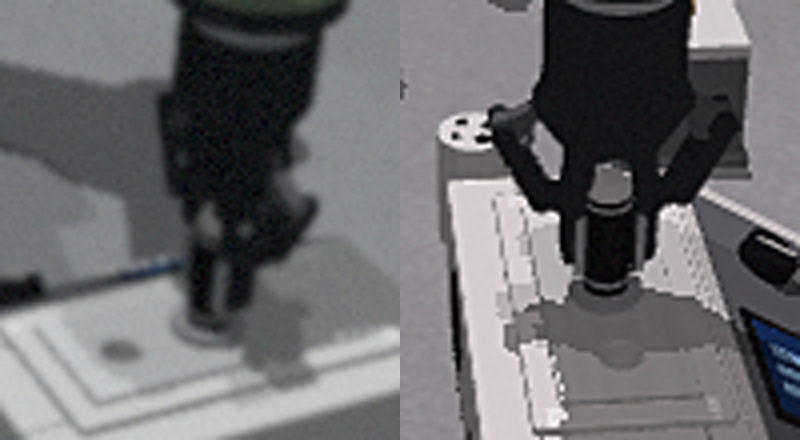

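Both views show the collar down on the block over well B, with 12 N contact at the expected height. I ease the load and release gently.

Call:
servo_tool(targets=[[[0,0,-0.01],0],[[0,0,0],0],[[0,0,0],0]], newtons=20)

```text
clock: 25.58
position: [0.5396, 0.2157, 0.1359]
tool_rot: [3.142, -0.0, 1.789]
force: [-2.3, -0.8, 5.6]
grip_width: 0.0251
```

Call:
servo_tool(targets=[[[0,0,0],0],[[0,0,0],0],[[0,0,0],0],[[0,0,0],0]], gripper=0.4)

```text
clock: 26.08
position: [0.5396, 0.2157, 0.1357]
tool_rot: [-3.142, 0.0, 1.789]
force: [-0.5, 0.7, 0.8]
grip_width: 0.0597
```

```bash
python3 -c "
from h import *; from workcell import bot
plan(bot)
a=[]
for n,(x,y) in dict(scene=(320,80),side=(260,180)).items(): a.append(cv2.resize(bot.grab_frame(n)[y:y+110,x:x+100],None,fx=4,fy=4,interpolation=cv2.INTER_CUBIC))
cv2.imwrite('pics/b8.png',np.hstack(a))"
```

```text
t 26.07 pos [0.5396 0.2157 0.1357] yaw 102.5 F [-0.5  0.7  0.8] M [-0.03  0.   -0.04] w 0.0597
```

View pics/b8.png

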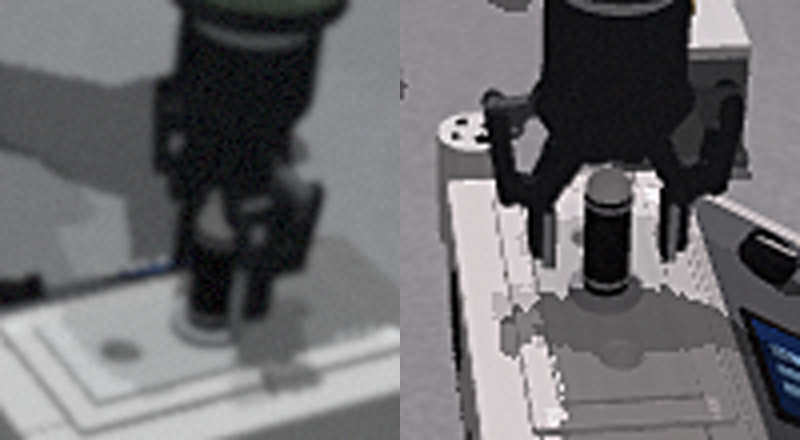

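The fingers are clear on both sides and the probe is standing. I retreat straight up.

Call:
servo_tool(targets=[[[0,0,-0.1],0],[[0,0,-0.2],0],[[0,0,-0.4],0],[[0,0,-0.5],0],[[0,0,-0.5],0],[[0,0,-0.5],0],[[0,0,-0.5],0],[[0,0,-0.3],0],[[0,0,0],0],[[0,0,0],0]])

```text
clock: 27.42
position: [0.5392, 0.2157, 0.285]
tool_rot: [-3.141, 0.0, 1.789]
force: [0.3, -1.1, -0.5]
grip_width: 0.0591
```

```bash
python3 -c "
from h import *; from workcell import bot
plan(bot)
S=bot.get_calibration('scene');D=bot.get_calibration('side')
s=bot.grab_frame('scene');d=bot.grab_frame('side')
cv2.imwrite('pics/s9.png',s);cv2.imwrite('pics/d9.png',d)
cv2.imwrite('pics/b9.png',np.hstack([cv2.resize(i[y:y+110,x:x+100],None,fx=4,fy=4,interpolation=cv2.INTER_CUBIC) for i,x,y in((s,320,80),(d,260,180))]))
P=[(.5394,.216,z) for z in(.115,.121,.195)]
print((proj(S,P)-[320,80]+.5)*4, (proj(D,P)-[260,180]+.5)*4+[400,0])"
```

```text
t 27.43 pos [0.5392 0.2157 0.285 ] yaw 102.51 F [ 0.3 -1.1 -0.5] M [ 0.07 -0.04 -0.01] w 0.0591
[[206.71948107 328.1913962 ]
 [207.92507352 319.52672172]
 [223.17405711 208.32257847]] [[605.13273725 295.37963262]
 [605.48116358 286.75845366]
 [609.97917524 176.04722315]]
```

View pics/b9.png

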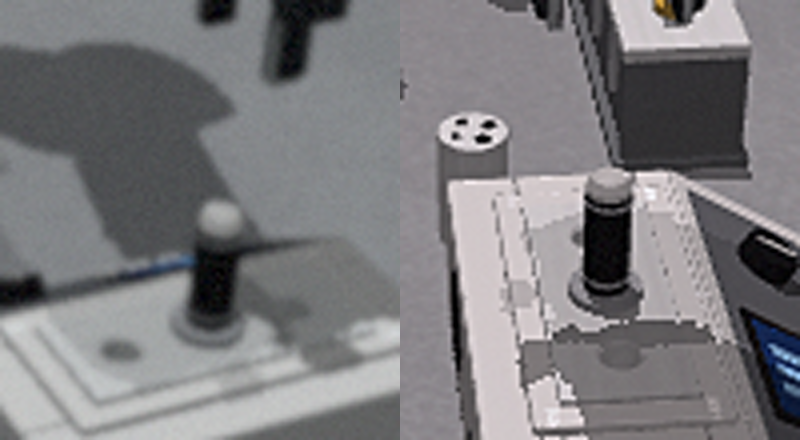

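View pics/s9.png

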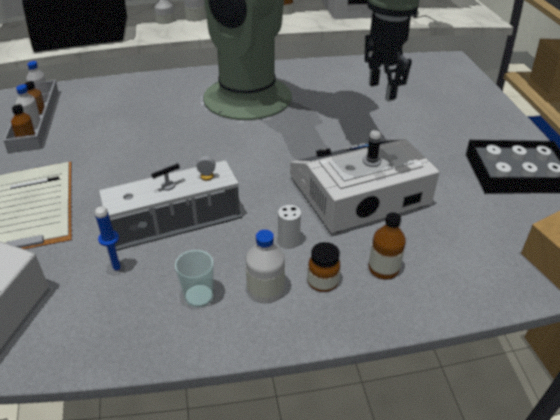

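The probe stands upright in the middle well with its collar flat on the block (crop (207,326) and (605,290), as projected for home). The gripper is clear and everything else is where it was, so I hand in.

```bash
python3 -c "
from workcell import bot
print(bot.job_done())"
```

```text
the job is handed in; nothing more can be done
None
```

The black-handled probe is in the calibrator's middle well, lowered fully home with its collar flat on the block, and released. The job was handed in at about 27.5 s.

- **Wells:** I tried well A first. The probe stopped 26 mm above home and pressed with 39 N, so there is a spacer there. I took it out, saw from the side view that it had not slipped in the grip, and moved to well B. Well B went past both stop depths with no resistance. I lowered the probe in 0.5–1 mm steps at the end until the collar touched at the expected height (TCP at 0.136 m, 12 N), then eased the load and opened the gripper. Well C was not tried.
- **Last checks:** Both fixed cameras show the probe upright, with collar and cap where they should be for a fully seated probe. The gripper is about 150 mm above its release height and the wrist force is near zero. The other probes, bottles, insert, beaker and the blue look-alike look unmoved.
- **Disagreement:** My first camera estimate of the probe's position was about 3.5 mm off in x compared with the wrist camera. I corrected it before gripping, and the small grip forces and clean entry into the wells agreed with the wrist reading.

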